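Knock the drying peg home and hang the glue cup on it

TASK

The bare peg in the drying block has worked loose and stands proud: with the mallet, and nothing else, knock it down until its shoulder is fully home on the block, then set the mallet back down on the bench. Then take the steel glue cup that lies on its side in the cradle and lower it mouth-down over that peg until its rim sits flat on the block, and let go. Do not drop the mallet or the cup, and leave the other things on the bench where they are.

Things in the scene. Friction and masses are not known exactly. Their poses are not given: they have to be found in the camera images.
- block: Dark wooden drying block, 110 x 110 mm, 20 mm thick, fixed to the bench; carries the loose bare peg upright in its centre. Origin at the centre of its underside, z up. It may be either the left or the right one of two alike blocks; the other, block2, carries an inverted tin.
- block_top (a point): Centre of the block's upper face (20 mm above the bench), on the peg's axis; the peg's shoulder and the cup's rim come to rest at this height.
- peg (a joint): Vertical slide of the pale, round peg, in m: 0 = 30 mm proud, 0.030 = fully home (shoulder down on the block, a hard stop). Starts at 0 to 0.008. Stiff: about 6 N of downward push moves it, with some damping (25 N per m/s), and it stays where it is left; pulling up would raise it.
- peg_top (a point): Centre of the peg's flat top (22 mm across): 90 mm above the bench when home, up to 120 mm when proud. Moves with the peg. The peg is 32 mm in diameter and reaches 70 mm above its shoulder (top edge chamfered 5 mm); the shoulder is a collar of 40 mm diameter, 4 mm high, tapering into the peg over 6 mm more.
- block2: The other drying block, 110 x 110 x 20 mm, fixed, with a thinner peg of 24 mm diameter, its top 85 mm above the bench, hidden under the tin. Origin at the centre of its underside.
- tin: Dark steel tin, 64 mm in diameter, 80 mm tall, already hanging inverted on block2 (its top about 100 mm above the bench). Leave it. Origin at the centre of its rim, 20 mm above the bench; z up.
- cup: Plain steel glue cup, a straight cylinder 58 mm in outer diameter, 92 mm long, wall 4 mm (bore 50 mm, 87 mm deep), about 0.15 kg. Origin at the outside centre of its closed bottom; its x axis runs along the cup towards the open mouth (when it hangs inverted, x points straight down). Starts lying level in the cradle, its axis about 51 mm above the bench.
- cup_rim (a point): Centre of the cup's mouth, in the plane of the rim, 92 mm from the cup's origin along its x axis.
- cradle: Low wooden cradle on which the cup lies, fixed: base 100 x 74 x 12 mm with two rails along its x axis, 8 mm wide, up to 26 mm above the bench, 28 mm apart. Origin at the centre of its underside; the cup's mouth points along its x axis. The fingers pass freely on both sides of the cup.
- mallet: Wooden mallet, about 0.34 kg, standing on one striking face: pale head 60 mm (along the handle) x 56 mm x 90 mm tall, dark straight handle 24 mm wide, 28 mm high, which sticks out level 45 mm above the bench, from 30 to 175 mm from the head's centre along -x. Origin at the centre of the lower striking face; x from handle to head, z up.
- mallet_head (a point): Centre of the mallet's head, 45 mm above its lower striking face.
- mallet_grip (a point): Point on the handle's axis 55 mm from the head's centre, 45 mm above the lower striking face: a good place to grip across the handle (24 mm), close to the centre of mass.
- small_plane: Bystander: small wooden hand plane, 110 x 42 x 36 mm, its iron and wedge reaching 65 mm. Origin under its centre, x along it.
- big_plane: Bystander: wooden hand plane, 220 x 60 x 50 mm, its iron and wedge reaching 80 mm. Origin under its centre, x along it.
- offcut: Bystander: dark wood offcut, 120 x 45 x 22 mm. Origin under its centre.
- square: Bystander: try square, stock 20 x 100 x 18 mm with a 150 mm steel blade along x. Origin under the stock's centre.
- gauge: Bystander: marking gauge, stem 170 mm along y, fence 60 mm tall. Origin under the stem's centre.
- chisel: Bystander: chisel lying flat, 250 mm long, 22 mm high, blade along x. Origin under its ferrule.
Mind the look-alikes: they are no part of the job. Leave any green look-alike of the mallet alone.

How it is judged:
By the outcome, as a careful person would: the job done as asked, in the order asked, and still so for the second after the job is handed in, with the robot touching nothing.
It also fails if it takes over 69 s, if anything falls off the work surface, if the arm or the gripper's body presses on something with over 40 N, if the wrist force passes 120 N, or if a joint passes its speed limit or range.

ROBOT

A 6-joint arm with a two-finger parallel gripper is mounted at the origin on the work surface. World frame = base frame: x ahead of the robot, y to its left, z up, the work surface at z = 0. Lengths are in m, angles in rad, forces in N, time in s.
With the tool pointing down it reaches from about 0.275 to 0.75 m from the base axis. Payload 10.2 kg.
Tool frame: the origin (TCP) lies midway between the tips of the shut fingers; the grasp point (between the pads) lies 19 mm behind it; x points along the fingers, y is the direction in which the jaws open and shut, and the axes are right-handed (so a half turn about x gives the same grasp; the last joint's range is limited). The gripper opens to 85 mm and grips with 20 to 120 N. Pads are 22 mm wide; open, the fingers measure 114 mm over their backs; the gripper's body (76 mm by 85 mm) begins 54 mm behind the grasp point. The pads swing forward as they close: fully open they stand 13 mm farther back than shut.
Start: joints at [-1.489, 0.313, 1.498, -0, 1.331, -0.223], TCP at [0.158, -0.501, 0.231] pointing down, gripper open.
Joint ranges: [-2.94, 2.94], [-0.97, 2.17], [0.19, 2.56], [-1.23, 4.37], [0.02, 3.11], [-2.88, 2.88]. Speed limits (rad/s): [2.39, 2.39, 3.01, 3.14, 3.14, 3.14].

INTERFACE

Orientations are given as a 3x3 rotation matrix whose columns are the frame's x, y, z axes.
In Python, from workcell import env gives the robot as it stands.
- The arm moves only by the tool apply_moves, never from a script. Its arguments are lists of equal length, an entry for each row: "turn": the turn, a rotation vector about the tool's x, y, z in rad, a list of three; "linear": the shift along the tool's x, y, z in cm, a list of three; "hand": the closure in counts, from 0 (fully open) to 255 (shut). A call has 1 to 20 rows; each row shifts and turns the commanded pose from where the row before left it, along the tool's axes as they then stand; what a row does not reach is not made up. A row lasts 1/10 s, in which the tool goes at most 50 mm and 8.59 degrees, less where a joint would pass 70% of its speed; a pose out of reach is approached as far as the arm can. A call is refused whole if a number of a shift passes 5 or a number of a turn 0.15, either way. A call with a gripper value outside its range is refused whole. The fingers move at their own pace and stop on an object; "force" is the grip in N (left out, the last holds). Time passes only in rows, so rows that do not move let the fingers close. It gives the time, the measured TCP pose, the force and the opening at its end, in the units of the state.
- env.read_state(): the state, without advancing time (a new reading comes with each control period).
- env.snapshot(name): name is "scene" or "top" or "wrist"; returns a dict with "pixels" (384x512x3 uint8, red, green, blue), "vertical_fov" (degrees; the focal length in pixels is half the picture's height over the tangent of half this angle, whatever the lens; pixels are square), "cx", "cy" (the principal point, pixels), "extrinsics" (4x4, takes a point from world to camera coordinates). Camera axes: x right, y up, looking along -z (the intrinsics and any distortion apply to the point x, -y, -z); pixel columns grow to the right and rows downward; lengths in m; the calibration is good to about 2 mm. The wrist camera is an equidistant fisheye: a pixel r from the principal point sees the ray r / f radians off the axis. A picture is of the moment at which its call begins. There is no depth.
- env.close_job(): hands the job in, once; it reports no verdict.
The state is a dict: "t": time; "joints": joint angles; "qvel": joint speeds; "tau": joint torques, N m; "tool_pos": TCP position; "tool_rot": TCP orientation; "force": force on the tool from outside, world axes, zero at the start; "ft_torque": the same for the moment, N m; "gripper_width": finger opening in m.
Only numpy, scipy, OpenCV 4.12 (cv2) and the standard library are available. Lean on these libraries where they do the work, as an engineer would, in place of code of your own. Each camera call takes 0.05 s, during which the arm holds its last target. There are 200 camera calls.

## Working session

There is one attempt and no reset: what is moved stays moved. The work goes in short steps, Python scripts to look and compute and a tool call to move; the robot and the scene stay as the last step left them, time stands still between calls to the robot, and variables do not carry over. Pictures are saved under pics/ and viewed, about 8 in all and at most 12, crops included, and the job is handed in when it is done.

Besides the shell and the picture viewer there is one more tool, called after "Request:" as name(argument=value, ...), one argument or row to a line, values as JSON. apply_moves: Moves the arm, as the interface text tells. Its arguments: {"type":"object","properties":{"turn":{"type":"array","items":{"type":"array","items":{"type":"number"}}},"linear":{"type":"array","items":{"type":"array","items":{"type":"number"}}},"hand":{"type":"array","items":{"type":"number"}},"force":{"type":"number"}},"required":["turn","linear","hand"]}

```bash
mkdir -p pics
cat > h.py <<'E'
import numpy as np,cv2
from workcell import env
def snap(n,save=None):
    s=env.snapshot(n)
    if save: cv2.imwrite('pics/'+save+'.png',cv2.cvtColor(s['pixels'],cv2.COLOR_RGB2BGR))
    return s
def ray(s,u,v,fish=False):
    h=s['pixels'].shape[0];f=h/2/np.tan(np.radians(s['vertical_fov'])/2)
    a,b=(u-s['cx'])/f,(v-s['cy'])/f
    if fish:
        r=np.hypot(a,b);k=np.sin(r)/r if r>1e-9 else 1
        d=np.array([a*k,-b*k,-np.cos(r)])
    else: d=np.array([a,-b,-1.])
    E=np.array(s['extrinsics']);R,t=E[:3,:3],E[:3,3]
    return -R.T@t,R.T@d
def onz(s,u,v,z,fish=False):
    o,d=ray(s,u,v,fish);return o+d*(z-o[2])/d[2]
def proj(s,p,fish=False):
    h=s['pixels'].shape[0];f=h/2/np.tan(np.radians(s['vertical_fov'])/2)
    E=np.array(s['extrinsics']);c=E[:3,:3]@p+E[:3,3];x,y,z=c[0],-c[1],-c[2]
    if fish:
        r=np.hypot(x,y);th=np.arctan2(r,z);return s['cx']+f*th*x/r,s['cy']+f*th*y/r
    return s['cx']+f*x/z,s['cy']+f*y/z
E
python3 - <<'E'
from h import *
a=snap('scene','s0');b=snap('top','t0')
for s in(a,b):print(s['vertical_fov'],s['cx'],s['cy'],np.round(s['extrinsics'],3).tolist(),[k for k in s])
print(env.read_state())
E
```

```text
45.1769389823509 251.68600776975362 185.39703662879563 [[0.838, 0.545, 0.022, -0.416], [-0.315, 0.452, 0.835, 0.055], [0.445, -0.706, 0.55, -1.57], [0.0, 0.0, 0.0, 1.0]] ['pixels', 'vertical_fov', 'cx', 'cy', 'extrinsics']
46.218286033780416 254.09722288625804 194.7640601312318 [[0.02, -1.0, -0.001, 0.03], [0.989, 0.02, 0.148, -0.494], [-0.148, -0.004, 0.989, -1.773], [0.0, 0.0, 0.0, 1.0]] ['pixels', 'vertical_fov', 'cx', 'cy', 'extrinsics']
{'t': 0.1, 'joints': array([-1.48937945e+00,  3.13353463e-01,  1.49833676e+00,  3.84510793e-05,
        1.33102482e+00, -2.23398578e-01]), 'qvel': array([-0.00065287, -0.00060823, -0.0013207 ,  0.0008333 ,  0.0027441 ,
       -0.00079826]), 'tau': array([ 3.83957435e-03, -4.12890100e+01, -2.60143393e+01, -1.34566380e-04,
        3.02279630e-03,  3.21087967e-06]), 'tool_pos': array([ 0.1575411 , -0.50056838,  0.23082224]), 'tool_rot': array([[-5.40536288e-05,  3.00108382e-01, -9.53905109e-01],
       [ 1.12171485e-03, -9.53904492e-01, -3.00108251e-01],
       [-9.99999369e-01, -1.08623147e-03, -2.85074029e-04]]), 'force': array([ 0.16918513, -0.49356766, -1.04182384]), 'ft_torque': array([ 0.05750675, -0.02233103, -0.02230795]), 'gripper_width': 0.08565007698549992}
```

View pics/t0.png

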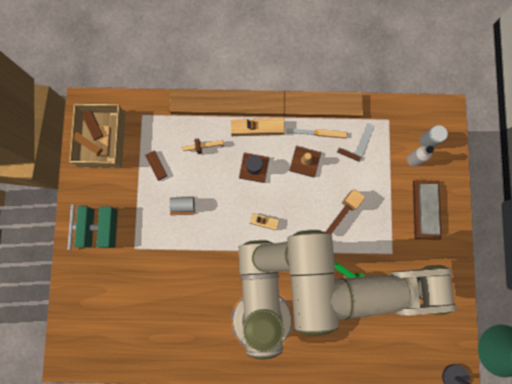

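View pics/s0.png

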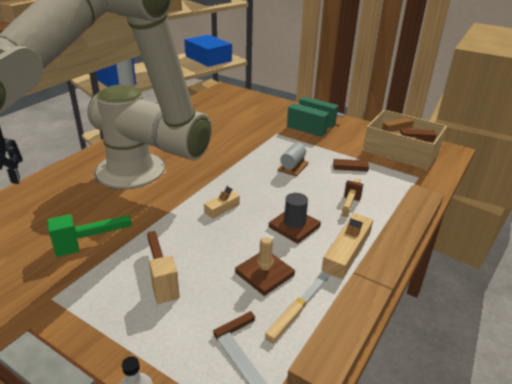

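The top view shows the mallet head at (354,200) with its handle towards (330,232), and the bare peg's block at (306,161). The tin is at (255,167) and the cup at (182,205). The green look-alike is at (345,270). I'll get coarse positions and enlarge the cup and peg.

Run:
```python
from h import *
a=cv2.imread('pics/s0.png');b=cv2.imread('pics/t0.png')
def c(i,u,v,r=25,k=8):return cv2.resize(i[v-r:v+r,u-r:u+r],None,fx=k,fy=k,interpolation=cv2.INTER_CUBIC)
def g(i,u,v,r=25,k=8):
    return cv2.resize(i[v-r:v+r,u-r:u+r],(370,290),interpolation=cv2.INTER_CUBIC)
top=np.hstack([c(a,293,158,18,8),c(b,182,205,18,8)]);bot=np.hstack([c(b,345,210,36,4),c(b,306,161,24,6)])
cv2.imwrite('pics/c0.png',np.vstack([top,bot]))
s=snap('top')
for n,u,v,z in[('head',354,200,.09),('hend',329,232,.059),('block',306,162,.02),('pegtop',308,157,.118),('cup',182,205,.051),('tin',255,164,.1),('b2',255,168,.02),('splane',264,221,.03)]:print(n,onz(s,u,v,z).round(3))
```

```text
head [ 0.473 -0.349  0.09 ]
hend [ 0.349 -0.256  0.059]
block [ 0.636 -0.17   0.02 ]
pegtop [ 0.634 -0.166  0.118]
cup [0.445 0.326 0.051]
tin [0.606 0.039 0.1  ]
b2 [0.607 0.039 0.02 ]
splane [ 0.389 -0.001  0.03 ]
```

View pics/c0.png

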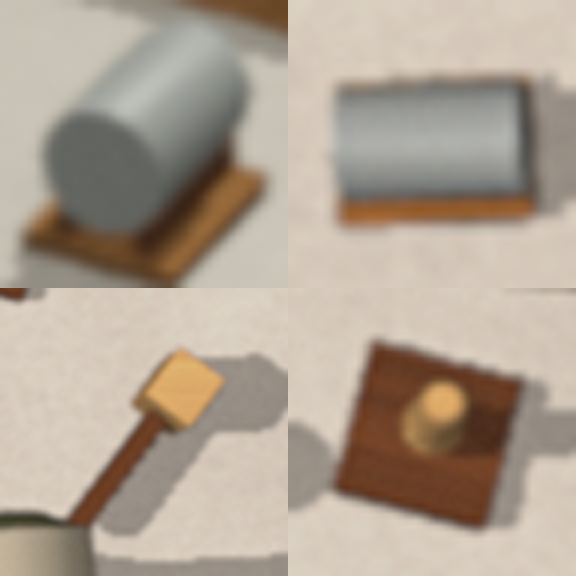

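The scene crop shows the cup's near (−y) end as a solid disc, so its mouth points +y. The near block carries the bare peg. I'll move above the mallet's grip and look with the wrist camera.

Request:
apply_moves(
  turn=[
    [0,0,0],
    [0,0,0],
    [0,0,0],
    [0,0,0],
    [0,0,0],
    [0,0,0],
    [0,0,0],
    [0,0,0],
    [0.12,0,0],
    [0.12,0,0],
    [0.12,0,0],
    [0.12,0,0],
    [0.12,0,0],
    [0.12,0,0],
    [0.12,0,0],
    [0.11,0,0],
    [0,0,0],
  ],
  linear=[
    [0.4,-1.2,-3.9],
    [0.4,-1.2,-3.9],
    [0.4,-1.2,-3.9],
    [0.4,-1.2,-3.9],
    [0.4,-1.2,-3.9],
    [0.4,-1.2,-3.9],
    [0.4,-1.2,-3.9],
    [0.4,-1.2,-3.9],
    [0,0,0],
    [0,0,0],
    [0,0,0],
    [0,0,0],
    [0,0,0],
    [0,0,0],
    [0,0,0],
    [0,0,0],
    [0,0,0],
  ],
  hand=[0,0,0,0,0,0,0,0,0,0,0,0,0,0,0,0,0],
  force=110,
)

```text
t: 1.85
tool_pos: [0.4263, -0.3155, 0.1991]
tool_rot: [[-0.0, -0.602, -0.798], [0.0, -0.798, 0.602], [-1.0, -0.0, 0.001]]
force: [-0.5, -0.2, -0.8]
gripper_width: 0.0854
```

Run:
```python
from h import *
w=snap('wrist','w1');print(w['vertical_fov'],w['cx'],w['cy'],np.round(w['extrinsics'],3).tolist())
im=cv2.imread('pics/w1.png');cv2.imwrite('pics/w1b.png',cv2.resize(im,None,fx=1.5,fy=1.5))
```

```text
65.70646984690485 256.33441601314263 192.9311182499646 [[-0.602, -0.799, -0.0, 0.004], [0.76, -0.572, -0.309, -0.474], [0.247, -0.186, 0.951, -0.513], [0.0, 0.0, 0.0, 1.0]]
```

View pics/w1b.png

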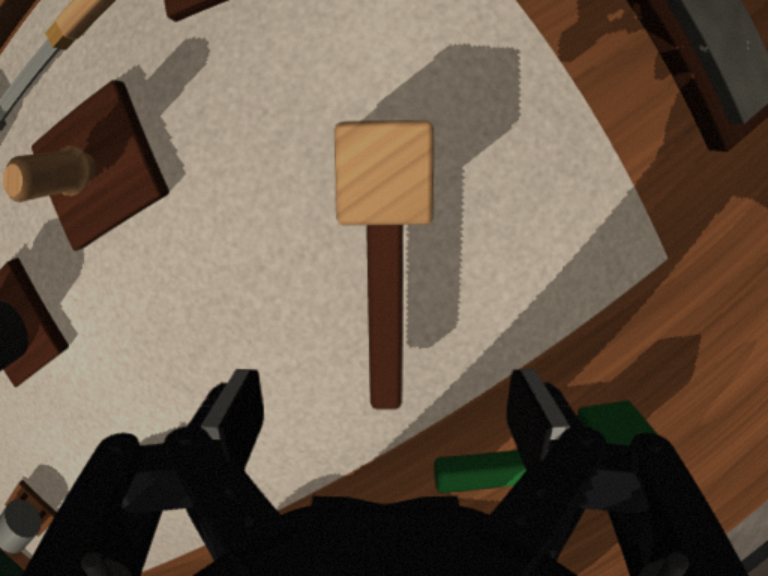

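The wrist view shows the mallet head's top face spanning (336–433, 122–224) in the enlarged picture, with the handle straight down to (386,408). The block's corners are at about (122,82), (168,192), (78,249) and (33,147).

Run:
```python
from h import *
w=snap('wrist')
for n,u,v,z in[('TL',336,123,.09),('TR',433,123,.09),('BL',337,223,.09),('BR',432,223,.09),('hend',386,400,.059),('hfront',385,228,.059),('b',122,82,.02),('b',168,192,.02),('b',78,249,.02),('b',33,147,.02),('pegtop',15,177,.116)]:print(n,onz(w,u/1.5,v/1.5,z,1).round(4))
# pegtop triangulate top cam with wrist
t=snap('top')
o1,d1=ray(t,282+440/6-0+0,0);
a=onz(t,282+(442-288)/6,137+(400-288)/6,.116);print('peg from top',a)
c=np.mean([onz(t,282+(u-288)/6,137+(v-288)/6,.02) for u,v in[(374,342),(522,380),(486,527),(336,490)]],0);print('block top',c)
```

```text
TL [ 0.5178 -0.3507  0.09  ]
TR [ 0.4857 -0.3937  0.09  ]
BL [ 0.4724 -0.3163  0.09  ]
BR [ 0.4399 -0.3598  0.09  ]
hend [ 0.3465 -0.2574  0.059 ]
hfront [ 0.4491 -0.3332  0.059 ]
b [ 0.669  -0.2375  0.02  ]
b [ 0.5706 -0.2135  0.02  ]
b [ 0.5969 -0.1076  0.02  ]
b [ 0.7005 -0.1296  0.02  ]
pegtop [ 0.6361 -0.1731  0.116 ]
peg from top [ 0.64006154 -0.16509528  0.116     ]
block top [ 0.63895704 -0.16778635  0.02      ]
```

Request:
apply_moves(
  turn=[
    [0,0,0],
    [0,0,0],
    [0,0,0],
    [0,0,0],
    [0,0,0],
    [0,0,0],
    [0,0,0],
    [0,0,0],
    [0,0,0],
    [0,0,0],
    [0,0,0],
    [0,0,0],
    [0,0,0],
    [0,0,0],
    [0,0,0],
    [0,0,0],
  ],
  linear=[
    [2,0,-0.6],
    [3.5,0,-0.5],
    [3.5,0,0],
    [3.5,0,0],
    [2.4,0,0],
    [1.5,0,0],
    [0.8,0,0],
    [0,0,0],
    [0,0,0],
    [0,0,0],
    [0,0,0],
    [0,0,0],
    [0,0,0],
    [0,0,0],
    [0,0,0],
    [0,0,0],
  ],
  hand=[0,0,0,0,0,0,0,0,255,255,255,255,255,255,255,255],
  force=110,
)

```text
t: 3.6
tool_pos: [0.4354, -0.3223, 0.028]
tool_rot: [[0.001, -0.601, -0.799], [-0.001, -0.799, 0.601], [-1.0, 0.0, -0.001]]
force: [-1.1, 1.0, 5.3]
gripper_width: 0.0225
```

Request:
apply_moves(
  turn=[
    [0,0,0],
    [0,0,0],
    [0,0,0],
    [0,0,0],
    [0,0,0],
    [0,0,0],
    [0,0,0],
    [0,0,0],
    [0,0,0],
    [0,0,0],
    [0,0,0],
    [0,0,0],
    [0,0,0],
    [0,0,0],
    [0,0,0],
    [0,0,0],
    [0,0,0],
  ],
  linear=[
    [-1,0,0],
    [-2.5,0,0],
    [-3.5,0,0],
    [-3.5,0,0],
    [-3.5,0,0],
    [-2.5,0,0],
    [0,-1.5,0],
    [0,-2.8,-0.2],
    [0,-3,-0.2],
    [0,-3,-0.2],
    [0,-3,-0.2],
    [0,-3,-0.2],
    [0,-3,-0.2],
    [0,-2.5,-0.2],
    [0,-1.7,-0.1],
    [0,-0.8,0],
    [0,0,0],
  ],
  hand=[255,255,255,255,255,255,255,255,255,255,255,255,255,255,255,255,255],
)

```text
t: 5.3
tool_pos: [0.5932, -0.1364, 0.1916]
tool_rot: [[-0.001, -0.601, -0.8], [0.0, -0.8, 0.601], [-1.0, 0.0, 0.001]]
force: [0.4, -0.8, -2.9]
gripper_width: 0.0227
```

Run:
```python
from h import *
w=snap('wrist','w2');s=snap('scene','s2')
a=cv2.imread('pics/w2.png');b=cv2.imread('pics/s2.png')[180:310,190:350]
cv2.imwrite('pics/c2.png',np.hstack([cv2.resize(a,(400,300)),cv2.resize(b,(369,300))]))
print(env.read_state()['tool_pos'],env.read_state()['force'])
```

```text
[ 0.59277157 -0.13761981  0.19202942] [ 0.71867548 -0.68480136 -3.03088446]
```

View pics/c2.png

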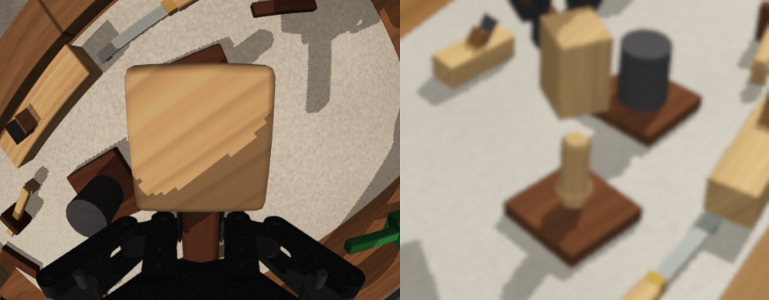

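Request:
apply_moves(
  turn=[
    [0,0,0],
    [0,0,0],
    [0,0,0],
    [0,0,0],
    [0,0,0],
    [0,0,0],
    [0,0,0],
  ],
  linear=[
    [1.5,0,0],
    [2,0,0],
    [2,0,0],
    [1,0,0],
    [0.5,0,0],
    [0.2,0,0],
    [0,0,0],
  ],
  hand=[255,255,255,255,255,255,255],
)

```text
t: 6.1
tool_pos: [0.5934, -0.1375, 0.1207]
tool_rot: [[0.001, -0.602, -0.799], [-0.0, -0.799, 0.602], [-1.0, -0.0, -0.001]]
force: [-0.9, -0.7, -0.9]
gripper_width: 0.0226
```

Request:
apply_moves(
  turn=[
    [0,0,0],
    [0,0,0],
    [0,0,0],
  ],
  linear=[
    [0.15,0,0],
    [0.15,0,0],
    [0,0,0],
  ],
  hand=[255,255,255],
)

```text
t: 6.4
tool_pos: [0.5934, -0.1373, 0.1178]
tool_rot: [[0.001, -0.601, -0.799], [-0.001, -0.799, 0.601], [-1.0, 0.0, -0.001]]
force: [-2.7, -1.9, 3.3]
gripper_width: 0.0223
```

Request:
apply_moves(
  turn=[
    [0,0,0],
    [0,0,0],
    [0,0,0],
  ],
  linear=[
    [0.1,0,0],
    [0.1,0,0],
    [0,0,0],
  ],
  hand=[255,255,255],
)

```text
t: 6.7
tool_pos: [0.5935, -0.1372, 0.1175]
tool_rot: [[0.002, -0.601, -0.799], [-0.001, -0.799, 0.601], [-1.0, -0.0, -0.002]]
force: [-8.4, 1.3, 16.2]
gripper_width: 0.0225
```

Request:
apply_moves(
  turn=[
    [0,0,0],
    [0,0,0],
  ],
  linear=[
    [0.12,0,0],
    [0,0,0],
  ],
  hand=[255,255],
)

```text
t: 6.9
tool_pos: [0.5936, -0.1372, 0.1173]
tool_rot: [[0.002, -0.601, -0.799], [-0.002, -0.799, 0.601], [-1.0, -0.0, -0.003]]
force: [-12.1, 3.0, 24.3]
gripper_width: 0.0225
```

Request:
apply_moves(
  turn=[
    [0,0,0],
    [0,0,0],
    [0,0,0],
    [0,0,0],
    [0,0,0],
    [0,0,0],
    [0,0,0],
    [0,0,0],
    [0,0,0],
    [0,0,0],
    [0,0,0],
    [0,0,0],
    [0,0,0],
    [0,0,0],
    [0,0,0],
  ],
  linear=[
    [-0.8,0,0],
    [-2,0,0],
    [-2.5,0,0],
    [-2,0,0],
    [-0.7,0,0],
    [0,1.5,0],
    [0,2.8,0.2],
    [0,3,0.2],
    [0,3,0.2],
    [0,3,0.2],
    [0,3,0.2],
    [0,3,0.2],
    [0,2.5,0.2],
    [0,1.7,0.1],
    [0,0.8,0],
  ],
  hand=[255,255,255,255,255,255,255,255,255,255,255,255,255,255,255],
)

```text
t: 8.4
tool_pos: [0.4334, -0.3231, 0.1927]
tool_rot: [[-0.002, -0.603, -0.798], [0.002, -0.798, 0.603], [-1.0, -0.0, 0.002]]
force: [0.7, 1.1, -3.1]
gripper_width: 0.0223
```

Run:
```python
from h import *
s=snap('scene','s3');w=snap('wrist','w3')
a=cv2.imread('pics/s3.png')
cv2.imwrite('pics/c3.png',np.hstack([cv2.resize(a[220:300,225:305],(380,380),interpolation=cv2.INTER_CUBIC),cv2.resize(a[170:290,110:230],(380,380),interpolation=cv2.INTER_CUBIC)]))
for h in(.09,.12):print(h,proj(s,np.array([.637,-.17,h])))
print(env.read_state()['tool_pos'],env.read_state()['force'])
```

```text
0.09 (np.float64(263.0039667712311), np.float64(246.19433137737667))
0.12 (np.float64(263.44476546655716), np.float64(236.60587192011616))
[ 0.43429987 -0.3226325   0.19314196] [-0.27264017  0.64911465 -2.49733657]
```

View pics/c3.png

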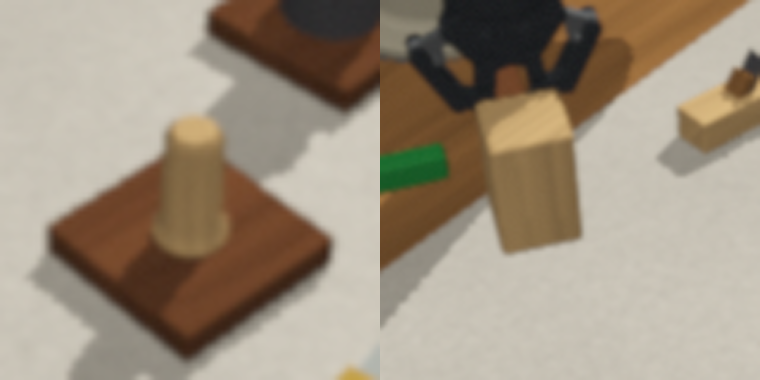

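The peg top is at about row 247, against a predicted 246 for home and 237 for fully proud, and the collar sits on the block, so it is home. Now I'll set the mallet down gently where it was.

Request:
apply_moves(
  turn=[
    [0,0,0],
    [0,0,0],
    [0,0,0],
    [0,0,0],
    [0,0,0],
    [0,0,0],
    [0,0,0],
    [0,0,0],
    [0,0,0],
  ],
  linear=[
    [2,0,0],
    [3.5,0,0],
    [3.5,0,0],
    [3.5,0,0],
    [2.2,0,0],
    [1,0,0],
    [0.4,0,0],
    [0.1,0,0],
    [0,0,0],
  ],
  hand=[255,255,255,255,255,255,255,255,255],
)

```text
t: 9.4
tool_pos: [0.4356, -0.3225, 0.033]
tool_rot: [[0.001, -0.601, -0.799], [-0.001, -0.799, 0.601], [-1.0, 0.0, -0.002]]
force: [-0.1, 0.0, -3.6]
gripper_width: 0.0227
```

Request:
apply_moves(
  turn=[
    [0,0,0],
    [0,0,0],
    [0,0,0],
    [0,0,0],
  ],
  linear=[
    [0.2,0,0],
    [0.15,0,0],
    [0.1,0,0],
    [0,0,0],
  ],
  hand=[255,255,255,255],
)

```text
t: 9.8
tool_pos: [0.4352, -0.3224, 0.028]
tool_rot: [[0.0, -0.601, -0.799], [-0.0, -0.799, 0.601], [-1.0, 0.0, -0.001]]
force: [-0.9, 1.3, 1.6]
gripper_width: 0.0225
```

Request:
apply_moves(
  turn=[
    [0,0,0],
    [0,0,0],
    [0,0,0],
    [0,0,0],
    [0,0,0],
    [0,0,0],
    [0,0,0],
    [0,0,0],
    [0,0,0],
    [0,0,0],
    [0,0,0],
    [-0.139,0,0],
    [-0.139,0,0],
    [-0.139,0,0],
    [-0.139,0,0],
    [-0.139,0,0],
    [-0.139,0,0],
    [-0.139,0,0],
    [-0.139,0,0],
  ],
  linear=[
    [0,0,0],
    [0,0,0],
    [0,0,0],
    [0,0,0],
    [0,0,0],
    [-1,0,0],
    [-3,0,0],
    [-4,0,0],
    [-4,0,0],
    [-4,0,0],
    [-2.5,0,0],
    [0,0,0],
    [0,0,0],
    [0,0,0],
    [0,0,0],
    [0,0,0],
    [0,0,0],
    [0,0,0],
    [0,0,0],
  ],
  hand=[120,60,0,0,0,0,0,0,0,0,0,0,0,0,0,0,0,0,0],
)

```text
t: 11.7
tool_pos: [0.4351, -0.3221, 0.2134]
tool_rot: [[0.0, 0.455, -0.89], [-0.001, -0.89, -0.455], [-1.0, 0.001, -0.0]]
force: [0.0, 1.0, 0.4]
gripper_width: 0.0855
```

Request:
apply_moves(
  turn=[
    [-0.139,0,0],
    [-0.139,0,0],
    [-0.139,0,0],
    [-0.139,0,0],
    [-0.139,0,0],
    [-0.139,0,0],
    [-0.139,0,0],
    [-0.139,0,0],
    [0,0,0],
    [0,0,0],
    [0,0,0],
    [0,0,0],
    [0,0,0],
    [0,0,0],
    [0,0,0],
  ],
  linear=[
    [0,0,0],
    [0,0,0],
    [0,0,0],
    [0,0,0],
    [0,0,0],
    [0,0,0],
    [0,0,0],
    [0,0,0],
    [0,0,-3],
    [0,0,-4.5],
    [0,0,-4.5],
    [0,0,-4.5],
    [0,0,-4.5],
    [0,0,-3],
    [0,0,-1],
  ],
  hand=[0,0,0,0,0,0,0,0,0,0,0,0,0,0,0],
)

```text
t: 13.2
tool_pos: [0.4329, -0.07, 0.2135]
tool_rot: [[0.001, 1.0, 0.011], [-0.0, 0.011, -1.0], [-1.0, 0.001, 0.0]]
force: [-0.3, -0.7, 0.6]
gripper_width: 0.0853
```

Run:
```python
from h import *
w=snap('wrist','w4')
st=env.read_state();print(st['joints'].round(4).tolist(),st['tool_pos'].round(4),st['tool_rot'].round(3).tolist(),st['t'])
for p in[(.637,-.17,.09),(.445,.326,.08),(.479,-.355,.09)]:print(proj(w,np.array(p),1))
```

```text
[-0.4292, 0.1374, 1.7681, 0.0004, 1.2352, -0.4398] [ 0.433  -0.0702  0.2134] [[0.001, 1.0, 0.01], [-0.0, 0.01, -1.0], [-1.0, 0.001, 0.0]] 13.25
(np.float64(425.7498581433092), np.float64(268.5074513550377))
(np.float64(271.143160766199), np.float64(-154.05516464627928))
(np.float64(286.4322427484327), np.float64(378.986342738594))
```

Request:
apply_moves(
  turn=[
    [0,0,0],
    [0,0,0],
    [0,0,0],
    [0,0,0],
    [0,0,0],
    [0,0,0],
    [0,0,0],
    [0,0,0],
    [0,0,0],
  ],
  linear=[
    [0,0,-3],
    [0,0,-4.5],
    [0,0,-4.5],
    [0,0,-4.5],
    [0,0,-4.5],
    [0,0,-4.5],
    [0,0,-3.5],
    [0,0,-2],
    [0,0,0],
  ],
  hand=[0,0,0,0,0,0,0,0,0],
)

```text
t: 14.15
tool_pos: [0.4312, 0.2387, 0.2126]
tool_rot: [[0.0, 1.0, 0.01], [0.0, 0.01, -1.0], [-1.0, 0.0, -0.0]]
force: [0.0, -0.4, -0.5]
gripper_width: 0.0852
```

Run:
```python
from h import *
w=snap('wrist','w5')
st=env.read_state();print(st['joints'].round(4).tolist(),st['tool_pos'].round(4),st['tool_rot'].round(3).tolist(),st['t'])
i=cv2.imread('pics/w5.png');j=cv2.imread('pics/w4.png')
cv2.imwrite('pics/c5.png',np.vstack([cv2.resize(i[:300,100:412],(520,500),interpolation=cv2.INTER_CUBIC)]))
```

```text
[0.2651, 0.2569, 1.6225, -0.0004, 1.2622, 0.2564] [0.4312 0.2375 0.2126] [[0.0, 1.0, 0.009], [-0.0, 0.009, -1.0], [-1.0, 0.0, 0.0]] 14.2
```

View pics/c5.png

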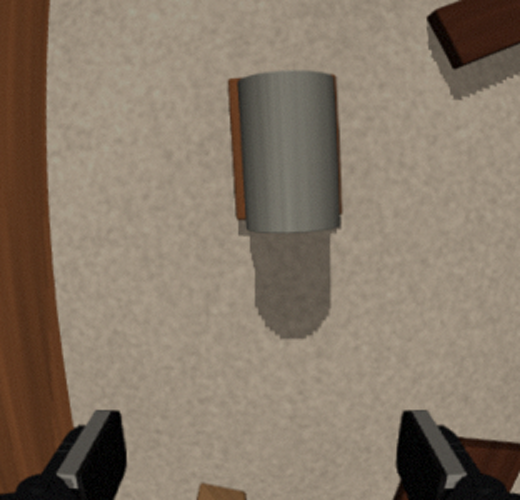

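The wrist view shows the cup with its mouth end at about (287,73) and its closed end at about (293,231). Its axis runs nearly along the tool's −z, with the cradle underneath.

Run:
```python
from h import *
w=snap('wrist')
for u,v,z in[(240,78,.051),(335,78,.051),(247,228,.051),(340,228,.051),(287.5,71,.078),(293,232,.078),(290,150,.078)]:print(onz(w,100+u/1.6667,v/1.6667,z,1).round(4))
# link fit from down poses
d=[([-1.4894,.3134,1.4983],[.1575,-.5006,.2308]),([-.4292,.1374,1.7681],[.433,-.0702,.2134]),([.2651,.2569,1.6225],[.4312,.2375,.2126])]
for q,p in d:
    c,s=np.cos(q[0]),np.sin(q[0]);print('r,lat',c*p[0]+s*p[1],-s*p[0]+c*p[1],p[2])
```

```text
[0.4176 0.3711 0.051 ]
[0.4748 0.3727 0.051 ]
[0.4224 0.2783 0.051 ]
[0.48   0.2793 0.051 ]
[0.4446 0.3706 0.078 ]
[0.449  0.2797 0.078 ]
[0.4465 0.3258 0.078 ]
r,lat 0.5117483573260948 0.11627651858412193 0.2308
r,lat 0.4229397211483848 0.11635734731819262 0.2134
r,lat 0.47836296259301897 0.11622635681819321 0.2126
```

Request:
apply_moves(
  turn=[
    [-0.04,0,0],
    [0,0,0],
    [0,0.131,0],
    [0,0.131,0],
    [0,0.131,0],
    [0,0.131,0],
    [0,0,0],
  ],
  linear=[
    [2,0.8,-1],
    [3,0.8,-1.1],
    [0,0,0],
    [0,0,0],
    [0,0,0],
    [0,0,0],
    [0,0,0],
  ],
  hand=[0,0,0,0,0,0,0],
  force=60,
)

```text
t: 14.95
tool_pos: [0.4468, 0.2561, 0.1618]
tool_rot: [[-0.023, 0.999, 0.036], [0.501, 0.042, -0.864], [-0.865, -0.002, -0.501]]
force: [-0.3, -0.5, -0.6]
gripper_width: 0.0856
```

```bash
cat > kin.py <<'E'
import numpy as np
from scipy.spatial.transform import Rotation as Rt
from scipy.optimize import least_squares
def fk(P,q):
    L2,L3,e,d1,d6,ly=P
    Rz=lambda a:Rt.from_euler('z',a).as_matrix();Ry=lambda a:Rt.from_euler('y',a).as_matrix()
    A=Rz(q[0])
    p=A@(np.array([0,ly,d1])+Ry(q[1])@[0,0,L2]+Ry(q[1]+q[2])@[e,0,L3])
    R=A@Ry(q[1]+q[2])@Rz(q[3])@Ry(q[4])@Rz(q[5])
    R=np.c_[R[:,2],-R[:,0],-R[:,1]]
    return p+R[:,0]*d6,R
E
python3 - <<'E'
from h import *;from kin import *
st=env.read_state()
d=[([-1.48938,.313353,1.498337,0,1.331025,-.2234],[.15754,-.50057,.23082]),([-.4292,.1374,1.7681,.0004,1.2352,-.4398],[.433,-.0702,.2134]),([.2651,.2569,1.6225,-.0004,1.2622,.2564],[.4312,.2375,.2126]),(st['joints'],st['tool_pos'])]
g=lambda P:np.concatenate([fk(P,q)[0]-p for q,p in d])
s=least_squares(g,[.5,.45,0,.3,.25,.116]);print(s.x.round(4),(s.fun*1e3).round(2))
print(fk(s.x,st['joints'])[1].round(3));print(st['tool_rot'].round(3),st['tool_pos'],st['joints'].round(3))
np.save('P.npy',s.x)
E
```

```text
[0.4391 0.3974 0.039  0.2011 0.2553 0.1163] [-0.01  0.01  0.    0.01  0.04 -0.03  0.02 -0.02  0.01  0.   -0.    0.02]
[[-0.023  0.999  0.036]
 [ 0.501  0.042 -0.864]
 [-0.865 -0.002 -0.501]]
[[-0.023  0.999  0.036]
 [ 0.501  0.042 -0.864]
 [-0.865 -0.002 -0.501]] [0.44677178 0.25608474 0.16181116] [ 0.026  0.31   1.797  0.59   1.122 -0.301]
```

```bash
cat >> kin.py <<'E'
lo=np.array([-2.94,-.97,.19,-1.23,.02,-2.88]);hi=np.array([2.94,2.17,2.56,4.37,3.11,2.88])
def ik(P,p,R,q0):
    def f(q):
        a,B=fk(P,q);return np.r_[(a-p)*5,(B-R).ravel()]
    s=least_squares(f,np.clip(q0,lo+.01,hi-.01),bounds=(lo,hi));return s.x,s.cost
def pose(G,phi,az,gd=.024):
    h=np.array([np.cos(az),np.sin(az),0]);d=np.cos(phi)*np.array([0,0,-1])+np.sin(phi)*h
    # cup x (down) = cosphi*toolx + sinphi*m ; pick: m=+-toolz
    m=(np.array([0,0,-1])-np.cos(phi)*d)/np.sin(phi)   # direction in tool frame = -z_tool
    z=-m; y=np.cross(z,d); return np.array(G)+gd*d,np.c_[d,y,z]
E
python3 - <<'E'
from kin import *
P=np.load('P.npy');rng=np.random.default_rng(0)
# pick relation: tool x=cos60*mouth+sin60*down -> mouth=cos60*x - sin60*z : -z ; ok
for phi in(45,60,75):
  for az in range(-180,180,30):
    out=[]
    for z in(.066,.19):
        p,R=pose([.637,-.17,z],np.radians(phi),np.radians(az));best=None
        for k in range(12):
            q,c=ik(P,p,R,rng.uniform(lo,hi) if k else np.array([-.4,.6,1.6,.6,1,0]))
            if c<1e-6:
                m=np.min(np.minimum(q-lo,hi-q))
                if best is None or m>best[0]:best=(m,q.round(2).tolist())
        out.append(best)
    if all(out):print(phi,az,out)
E
```

```text
45 -180 [(np.float64(0.22974132322934826), [-0.35, 1.29, 0.42, -0.3, 2.17, 1.15]), (np.float64(0.08031946649786409), [-0.35, 1.21, 0.27, -0.36, 2.38, 1.05])]
45 -150 [(np.float64(0.49325379823235976), [-0.26, 1.16, 0.68, -0.55, 1.86, 0.78]), (np.float64(0.3976382312457268), [-0.26, 1.05, 0.59, -0.59, 2.04, 0.66])]
45 -120 [(np.float64(0.48935755271277726), [-0.2, 1.0, 1.02, -0.74, 1.46, 0.54]), (np.float64(0.49367554696505955), [-0.2, 0.86, 0.95, -0.74, 1.62, 0.4])]
45 -90 [(np.float64(0.2771887333006883), [-0.19, 0.84, 1.36, -0.95, 1.02, 0.37]), (np.float64(0.37153453684632565), [-0.19, 0.68, 1.29, -0.86, 1.16, 0.16])]
45 -30 [(np.float64(0.08604739181973807), [-0.41, 0.63, 1.8, 4.01, 0.11, 0.79]), (np.float64(0.20720887716598524), [-0.41, 0.42, 1.73, -0.37, 0.23, -1.13])]
45 60 [(np.float64(0.3091842181144515), [-0.7, 0.84, 1.36, 0.83, 1.25, 2.57]), (np.float64(0.13974086567514554), [-0.7, 0.68, 1.29, 0.78, 1.41, 2.74])]
45 90 [(np.float64(0.5047417860109293), [-0.64, 1.0, 1.02, 0.6, 1.64, 2.38]), (np.float64(0.3826652634817296), [-0.64, 0.86, 0.95, 0.62, 1.82, 2.5])]
45 120 [(np.f
[... 2217 characters left out ...]
1.01, 1.85]), (np.float64(0.602114468228599), [-0.65, 0.51, 1.96, 2.21, 0.82, 2.12])]
75 30 [(np.float64(0.7331971785666536), [-0.79, 0.87, 1.72, 1.65, 1.21, 2.15]), (np.float64(0.48174773084834666), [-0.79, 0.63, 1.72, 1.56, 1.21, 2.4])]
75 60 [(np.float64(0.5526366198336383), [-0.79, 1.01, 1.34, 1.2, 1.57, 2.33]), (np.float64(0.37377147539536537), [-0.79, 0.81, 1.35, 1.21, 1.64, 2.51])]
75 90 [(np.float64(0.48938565418101865), [-0.71, 1.22, 0.86, 0.94, 2.01, 2.39]), (np.float64(0.3386122944383554), [-0.71, 1.04, 0.88, 1.01, 2.1, 2.54])]
75 120 [(np.float64(0.03563027006946032), [-0.59, 1.51, 0.23, 0.82, 2.52, 2.41]), (np.float64(0.06385577211127064), [-0.59, 1.34, 0.25, 0.98, 2.61, 2.61])]
```

Model fit is exact, and placing with the tool tilted 60° from azimuth ~90° is reachable and clear of the tin. Now I'll grasp the cup.

Request:
apply_moves(
  turn=[
    [0,0,0],
    [0,0,0],
    [0,0,0],
    [0,0,0],
    [0,0,0],
    [0,0,0],
    [0,0,0],
    [0,0,0],
    [0,0,0],
    [0,0,0],
    [0,0,0],
    [0,0,0],
    [0,0,0],
  ],
  linear=[
    [2,0.2,-0.1],
    [3.5,0.2,-0.1],
    [3.5,0,0],
    [3,0,0],
    [2,0,0],
    [1.3,0,0],
    [0,0,0],
    [0,0,0],
    [0,0,0],
    [0,0,0],
    [0,0,0],
    [0,0,0],
    [0,0,0],
  ],
  hand=[0,0,0,0,0,0,0,255,255,255,255,255,255],
  force=60,
)

```text
t: 16.25
tool_pos: [0.4472, 0.3371, 0.0326]
tool_rot: [[-0.022, 0.999, 0.042], [0.5, 0.048, -0.865], [-0.866, 0.002, -0.501]]
force: [-2.0, -3.1, 7.3]
gripper_width: 0.0571
```

Run:
```python
from h import *;from kin import *
st=env.read_state();P=np.load('P.npy');print(st['tool_pos'],st['gripper_width'],st['force'])
# remeasure bare peg using top+scene pictures (peg now home)
t=snap('top');s=snap('scene','s6')
im=cv2.imread('pics/s6.png');cv2.imwrite('pics/c6.png',np.hstack([cv2.resize(cv2.cvtColor(t['pixels'],6)if 0 else t['pixels'][130:190,275:335,::-1],(390,390),interpolation=2),cv2.resize(im[215:295,225:305],(390,390),interpolation=2)]))
```

```text
[0.44715333 0.33713455 0.03259576] 0.057144937556470134 [-2.00581297 -3.12186068  7.2814319 ]
```

View pics/c6.png

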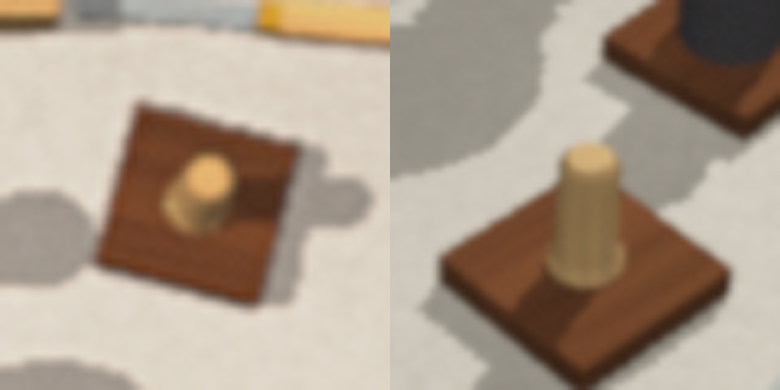

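Run:
```python
from h import *;from kin import *
t=snap('top');s=snap('scene');P=np.load('P.npy');st=env.read_state()
T=lambda u,v,z:onz(t,275+(u+.5)/6.5-.5,130+(v+.5)/6.5-.5,z)
S=lambda u,v,z:onz(s,225+(u-390+.5)/4.875-.5,215+(v+.5)/4.875-.5,z)
c=np.array([T(*k,.02) for k in[(137,102),(301,145),(260,305),(96,262)]]);print('top block',c.mean(0),np.linalg.norm(c-np.roll(c,1,0),axis=1))
print('top peg',T(212,175,.09))
c=np.array([S(441,262,.02),S(730,277,.02)]);print('scene block',c.mean(0),np.linalg.norm(c[0]-c[1]))
print('scene peg',S(590,156,.09))
o1,d1=ray(t,275+212.5/6.5-.5,130+175.5/6.5-.5);o2,d2=ray(s,225+200.5/4.875-.5,215+156.5/4.875-.5)
k=np.linalg.lstsq(np.c_[d1,-d2],o2-o1,rcond=None)[0];print('tri',o1+k[0]*d1,o2+k[1]*d2)
# path to place
R0=st['tool_rot'];q=st['joints'];az=np.radians(90)
mouth=np.array([-.0489,.9988,0]);ct=R0.T@mouth;print('cup axis in tool',ct)
phi=np.arccos(ct[0]);p1,R1=pose([.637,-.17,.2],phi,az);print(np.degrees(phi),'tool target',p1)
rv=Rt.from_matrix(R0.T@R1).as_rotvec();print('rotvec tool',rv,np.linalg.norm(rv))
```

```text
top block [ 0.64132847 -0.16585443  0.02      ] [0.10707742 0.10722373 0.1068343  0.10634268]
top peg [ 0.64293189 -0.16625668  0.09      ]
scene block [ 0.6468831 -0.1735043  0.02     ] 0.14763401540684393
scene peg [ 0.64302717 -0.16767295  0.09      ]
tri [ 0.64312159 -0.16634794  0.08920846] [ 0.64252017 -0.16678469  0.08911468]
cup axis in tool [ 0.50055484 -0.00141534 -0.86569943]
59.96328539198824 tool target [ 0.637      -0.14922308  0.18798668]
rotvec tool [-3.00068831 -0.04965438  0.80187424] 3.1063802359182424
```

```bash
cat > sim.py <<'E'
from h import *;from kin import *
P=np.load('P.npy')
def sim(q,p,R,rows):
    """rows: (turn,linear cm); returns worst joint margin, worst step ratio"""
    m=9;w=0;q=q.copy()
    for tn,l in rows:
        p=p+R@(np.array(l)/100);R=R@Rt.from_rotvec(tn).as_matrix()
        q2,c=ik(P,p,R,q);w=max(w,np.max(np.abs(q2-q)/(.07*np.array([2.39,2.39,3.01,3.14,3.14,3.14]))));q=q2
        m=min(m,np.min(np.minimum(q-lo,hi-q)));
        if c>1e-6:print('unreach',p.round(3),c);break
    return q,p,R,m,w
E
python3 - <<'E'
from sim import *
st=env.read_state()
up=[([0]*3,[-3.2,0,-1.85])]*6
for tgt in([.447,.2],[.5,.1],[.5,0],[.55,0.],[.58,-.1],[.642,-.147]):
    q,p,R,m,w=sim(st['joints'],st['tool_pos'],st['tool_rot'],up)
    d=R.T@(np.array([*tgt,p[2]])-p)*100;n=15
    q,p,R,m1,w1=sim(q,p,R,[([0]*3,d/n)]*n)
    q,p,R,m2,w2=sim(q,p,R,[([.1395,.0023,-.0373],[0]*3)]*22)
    print(tgt,d.round(1),m.round(2),m1.round(2),w1.round(2),m2.round(2),w2.round(2),q.round(2),p.round(3));
print(R.round(3))
E
```

```text
[0.447, 0.2] [-6.9 -0.6 11.9] 0.77 0.86 0.12 0.37 0.65 [-0.31  0.27  1.86  0.97  1.53  2.51] [0.447 0.2   0.254]
[0.5, 0.1] [-12.    4.2  20.7] 0.77 0.93 0.2 0.4 0.67 [-0.47  0.4   1.67  0.89  1.67  2.48] [0.5   0.1   0.254]
[0.5, 0] [-17.    3.7  29.4] 0.77 0.91 0.29 0.47 0.67 [-0.63  0.46  1.57  0.8   1.81  2.41] [ 0.5   -0.     0.254]
[0.55, 0.0] [-17.1   8.7  29.6] 0.77 0.95 0.29 0.39 0.67 [-0.58  0.55  1.42  0.84  1.81  2.49] [ 0.55  -0.     0.254]
[0.58, -0.1] [-22.1  11.2  38.4] 0.77 0.95 0.37 0.38 0.67 [-0.68  0.7   1.16  0.81  1.96  2.5 ] [ 0.58  -0.1    0.254]
[0.642, -0.147] [-24.6  17.2  42.7] 0.77 0.66 0.54 0.25 0.72 [-0.68  0.9   0.81  0.87  2.06  2.63] [ 0.642 -0.147  0.254]
[[-0.    -1.     0.   ]
 [ 0.866  0.     0.5  ]
 [-0.5    0.     0.866]]
```

Request:
apply_moves(
  turn=[
    [0,0,0],
    [0,0,0],
    [0,0,0],
    [0,0,0],
    [0,0,0],
    [0,0,0],
    [0,0,0],
    [0,0,0],
    [0,0,0],
    [0,0,0],
    [0,0,0],
    [0,0,0],
    [0,0,0],
    [0,0,0],
    [0,0,0],
    [0,0,0],
    [0,0,0],
    [0,0,0],
  ],
  linear=[
    [-1,0,-0.6],
    [-2.6,0,-1.5],
    [-3.4,0,-2],
    [-3.4,0,-2],
    [-3.4,0,-2],
    [-3.2,0,-1.8],
    [-2,0,-1.1],
    [-1,0.2,1.7],
    [-1.9,0.4,3.2],
    [-1.9,0.4,3.2],
    [-1.9,0.4,3.3],
    [-1.9,0.4,3.3],
    [-1.9,0.4,3.3],
    [-1.9,0.4,3.3],
    [-1.9,0.4,3.3],
    [-1.7,0.4,3],
    [-1,0.3,1.8],
    [0,0,0],
  ],
  hand=[255,255,255,255,255,255,255,255,255,255,255,255,255,255,255,255,255,255],
)

```text
t: 18.25
tool_pos: [0.4997, -0.0022, 0.2513]
tool_rot: [[-0.022, 0.999, 0.038], [0.498, 0.044, -0.866], [-0.867, -0.0, -0.499]]
force: [0.4, 0.2, -2.0]
gripper_width: 0.0575
```

Request:
apply_moves(
  turn=[
    [0.07,0.001,-0.019],
    [0.14,0.002,-0.037],
    [0.14,0.002,-0.037],
    [0.14,0.002,-0.037],
    [0.14,0.002,-0.037],
    [0.14,0.002,-0.037],
    [0.14,0.002,-0.037],
    [0.14,0.002,-0.037],
    [0.14,0.002,-0.037],
    [0.14,0.002,-0.037],
    [0.14,0.002,-0.037],
    [0.14,0.002,-0.037],
    [0.14,0.002,-0.037],
    [0.14,0.002,-0.037],
    [0.14,0.002,-0.037],
    [0.14,0.002,-0.037],
    [0.14,0.002,-0.037],
    [0.14,0.002,-0.037],
    [0.14,0.002,-0.037],
  ],
  linear=[
    [0,0,0],
    [0,0,0],
    [0,0,0],
    [0,0,0],
    [0,0,0],
    [0,0,0],
    [0,0,0],
    [0,0,0],
    [0,0,0],
    [0,0,0],
    [0,0,0],
    [0,0,0],
    [0,0,0],
    [0,0,0],
    [0,0,0],
    [0,0,0],
    [0,0,0],
    [0,0,0],
    [0,0,0],
  ],
  hand=[255,255,255,255,255,255,255,255,255,255,255,255,255,255,255,255,255,255,255],
)

```text
t: 20.15
tool_pos: [0.4992, 0.0009, 0.2514]
tool_rot: [[-0.129, -0.882, -0.453], [0.843, -0.338, 0.418], [-0.522, -0.328, 0.788]]
force: [-0.8, 0.7, -1.2]
gripper_width: 0.0569
```

Request:
apply_moves(
  turn=[
    [0.14,0.002,-0.037],
    [0.14,0.002,-0.037],
    [0.14,0.002,-0.037],
    [0.06,0.001,-0.017],
    [0,0,0],
  ],
  linear=[
    [0,0,0],
    [0,0,0],
    [0,0,0],
    [0,0,0],
    [0,0,0],
  ],
  hand=[255,255,255,255,255],
)

```text
t: 20.65
tool_pos: [0.499, 0.0008, 0.2515]
tool_rot: [[-0.006, -1.0, 0.002], [0.862, -0.004, 0.507], [-0.507, 0.005, 0.862]]
force: [0.7, 0.4, -1.2]
gripper_width: 0.0577
```

Run:
```python
from sim import *
st=env.read_state();R=st['tool_rot'];p=st['tool_pos'];print(st['joints'].round(2),p,st['gripper_width'],st['force'].round(1))
print('R',R.round(3).tolist())
ct=np.array([.50055,-.0014,-.8657]);ax=R@ct;print('cup axis',ax)
Rn=R@Rt.align_vectors((R.T@[0,0,-1])[None],ct[None])[0].as_matrix();print('fix',Rt.from_matrix(R.T@Rn).as_rotvec().round(3))
s=snap('scene','s7');t=snap('top','t7')
# where the cup should appear: grasp point = TCP-.024 toolx
G=p-.024*R[:,0];print('G',G,proj(s,G),proj(t,G))
```

```text
[-0.63  0.46  1.57  0.79  1.8   2.41] [0.4990363  0.00084015 0.25152217] 0.05772652776769355 [ 0.7  0.4 -1.2]
R [[-0.006, -1.0, 0.002], [0.862, -0.004, 0.507], [-0.507, 0.005, 0.862]]
cup axis [-0.00331406 -0.00729845 -0.99996225]
fix [-0.003 -0.007 -0.002]
G [ 0.49917063 -0.01984835  0.26368638] (np.float64(250.72298880801816), np.float64(143.03574813250412)) (np.float64(271.2332874624239), np.float64(184.0834568606897))
```

Run:
```python
from sim import *
st=env.read_state();p=st['tool_pos'];s=snap('scene');t=snap('top')
a=cv2.imread('pics/s7.png')[100:200,200:300];b=cv2.imread('pics/t7.png')[150:220,235:305]
cv2.imwrite('pics/c7.png',np.hstack([cv2.resize(a,(390,390),interpolation=2),cv2.resize(b,(390,390),interpolation=2)]))
c=p+[0,-.0184,.0116]
f=lambda u,v:(np.round((u-200)*3.9),np.round((v-100)*3.9))
for n,d in[('rimC',[0,0,-.046]),('rimL',[.021,-.02,-.046]),('rimR',[-.021,.02,-.046]),('botC',[0,0,.046])]:print(n,f(*proj(s,c+np.array(d))),proj(t,c+np.array(d)))
```

```text
rimC (np.float64(198.0), np.float64(228.0)) (np.float64(270.1655247606821), np.float64(186.23089749334926))
rimL (np.float64(208.0), np.float64(250.0)) (np.float64(275.7567915712854), np.float64(180.6430128903951))
rimR (np.float64(189.0), np.float64(207.0)) (np.float64(264.55349216504993), np.float64(191.8395353199219))
botC (np.float64(201.0), np.float64(105.0)) (np.float64(271.09671188463085), np.float64(181.76258489856656))
```

View pics/c7.png

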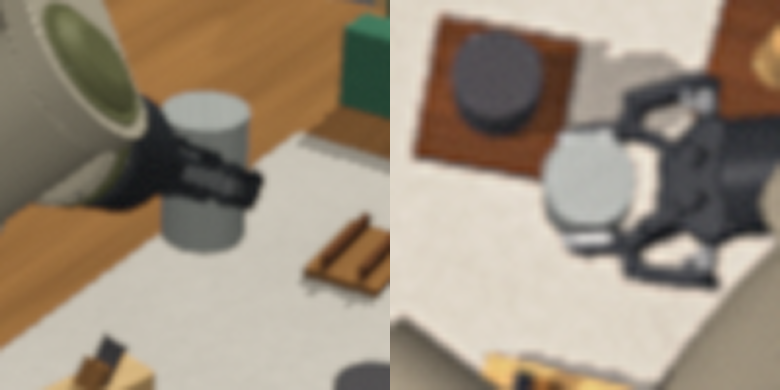

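The cup is upright with its mouth down. In the top view its disc centre (271.1, 182.1) matches the prediction to about 0.4 px. Now I'll move it over the peg.

Request:
apply_moves(
  turn=[
    [-0.003,-0.007,-0.002],
    [0,0,0],
    [0,0,0],
    [0,0,0],
    [0,0,0],
    [0,0,0],
    [0,0,0],
    [0,0,0],
    [0,0,0],
    [0,0,0],
    [0,0,0],
    [0,0,0],
    [0,0,0],
    [0,0,0],
  ],
  linear=[
    [-0.9,-1,-0.5],
    [-1.7,-1.9,-1],
    [-1.9,-2,-1.1],
    [-1.9,-2,-1.1],
    [-1.9,-2,-1.1],
    [-1.9,-2,-1.1],
    [-1.8,-2,-1],
    [-1,-1.4,-0.6],
    [0,0,0],
    [0.9,0,-1.5],
    [1.3,0,-2.2],
    [1.3,0,-2.2],
    [0.9,0,-1.5],
    [0,0,0],
  ],
  hand=[255,255,255,255,255,255,255,255,255,255,255,255,255,255],
)

```text
t: 22.25
tool_pos: [0.642, -0.1472, 0.1619]
tool_rot: [[-0.006, -1.0, 0.002], [0.868, -0.004, 0.497], [-0.497, 0.005, 0.868]]
force: [0.8, 0.2, -0.6]
gripper_width: 0.0576
```

Run:
```python
from sim import *
st=env.read_state();R=st['tool_rot'];p=st['tool_pos'];print(st['joints'].round(2),p,st['gripper_width'],st['force'].round(1))
ct=np.array([.50055,-.0014,-.8657]);print('axis',R@ct)
e=np.array([.6425,-.1486,p[2]])-p;print('shift cm',(R.T@e*100).round(2),'down dir',(R.T@[0,0,-1]).round(3))
s=snap('scene','s8');t=snap('top','t8')
a=cv2.imread('pics/s8.png')[200:300,215:315];b=cv2.imread('pics/t8.png')[125:195,270:340]
cv2.imwrite('pics/c8.png',np.hstack([cv2.resize(a,(390,390),interpolation=2),cv2.resize(b,(390,390),interpolation=2)]))
c=p+[0,-.0184,.0116];print(proj(t,c+[0,0,.046]),proj(s,c+[0,0,.046]))
```

```text
[-0.68  0.98  0.89  0.81  1.95  2.5 ] [ 0.64203983 -0.14720218  0.16190682] 0.05759256037788794 [ 0.8  0.2 -0.6]
axis [-0.00369536  0.0039516  -0.99997974]
shift cm [-0.12 -0.05 -0.07] down dir [ 0.497 -0.005 -0.868]
(np.float64(311.11192737519985), np.float64(148.55097080531743)) (np.float64(267.9157050220706), np.float64(202.44440555472573))
```

View pics/c8.png

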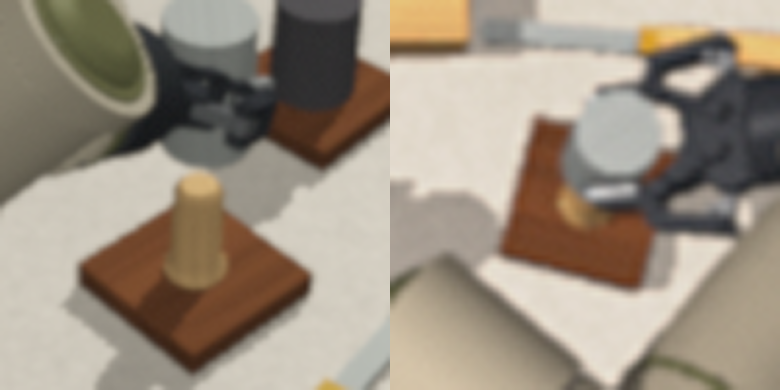

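Request:
apply_moves(
  turn=[
    [0,0,0],
    [0,0,0],
    [0,0,0],
    [0,0,0],
    [0,0,0],
    [0,0,0],
    [0,0,0],
  ],
  linear=[
    [-0.12,-0.05,-0.07],
    [0.5,0,-0.87],
    [0.5,0,-0.87],
    [0.5,0,-0.87],
    [0.5,0,-0.87],
    [0.5,0,-0.87],
    [0,0,0],
  ],
  hand=[255,255,255,255,255,255,255],
)

```text
t: 23.05
tool_pos: [0.643, -0.1493, 0.1125]
tool_rot: [[-0.005, -1.0, 0.001], [0.867, -0.003, 0.498], [-0.498, 0.003, 0.867]]
force: [-0.3, 0.9, -0.8]
gripper_width: 0.0571
```

Request:
apply_moves(
  turn=[
    [0,0,0],
    [0,0,0],
    [0,0,0],
    [0,0,0],
    [0,0,0],
    [0,0,0],
    [0,0,0],
  ],
  linear=[
    [0.5,0,-0.87],
    [0.5,0,-0.87],
    [0.5,0,-0.87],
    [0.5,0,-0.87],
    [0.25,0,-0.43],
    [0.15,0,-0.26],
    [0,0,0],
  ],
  hand=[255,255,255,255,255,255,255],
)

```text
t: 23.75
tool_pos: [0.6434, -0.1497, 0.066]
tool_rot: [[-0.003, -1.0, -0.001], [0.866, -0.003, 0.499], [-0.499, 0.001, 0.866]]
force: [0.4, -0.2, -1.5]
gripper_width: 0.0573
```

Request:
apply_moves(
  turn=[
    [0,0,0],
    [0,0,0],
    [0,0,0],
    [0,0,0],
    [0,0,0],
  ],
  linear=[
    [0.1,0,-0.17],
    [0.1,0,-0.17],
    [0.1,0,-0.17],
    [0.1,0,-0.17],
    [0,0,0],
  ],
  hand=[255,255,255,255,255],
)

```text
t: 24.25
tool_pos: [0.6433, -0.1495, 0.0581]
tool_rot: [[-0.003, -1.0, -0.001], [0.866, -0.003, 0.499], [-0.499, 0.001, 0.866]]
force: [0.9, -0.5, -1.6]
gripper_width: 0.0576
```

Request:
apply_moves(
  turn=[
    [0,0,0],
    [0,0,0],
    [0,0,0],
    [0,0,0],
  ],
  linear=[
    [0.05,0,-0.09],
    [0.05,0,-0.09],
    [0.05,0,-0.09],
    [0,0,0],
  ],
  hand=[255,255,255,255],
)

```text
t: 24.65
tool_pos: [0.6435, -0.1497, 0.0567]
tool_rot: [[-0.003, -1.0, -0.002], [0.867, -0.004, 0.499], [-0.499, -0.0, 0.867]]
force: [-1.5, -0.7, 6.2]
gripper_width: 0.0574
```

Run:
```python
from sim import *
st=env.read_state();p=st['tool_pos'];print(p,st['force'])
s=snap('scene','s9');t=snap('top','t9')
a=cv2.imread('pics/s9.png')[200:300,215:315];b=cv2.imread('pics/t9.png')[125:195,270:340]
cv2.imwrite('pics/c9.png',np.hstack([cv2.resize(a,(390,390),interpolation=2),cv2.resize(b,(390,390),interpolation=2)]))
f=lambda q:((np.array(proj(s,np.array(q)))-[215,200])*3.9).round(0)
for z in(.112,.116,.02,.024):print(z,f([.6425,-.167,z]))
```

```text
[ 0.64347894 -0.14968857  0.05673532] [-1.52189849 -0.67134073  6.17240492]
0.112 [199. 154.]
0.116 [199. 148.]
0.02 [193. 264.]
0.024 [193. 259.]
```

View pics/c9.png

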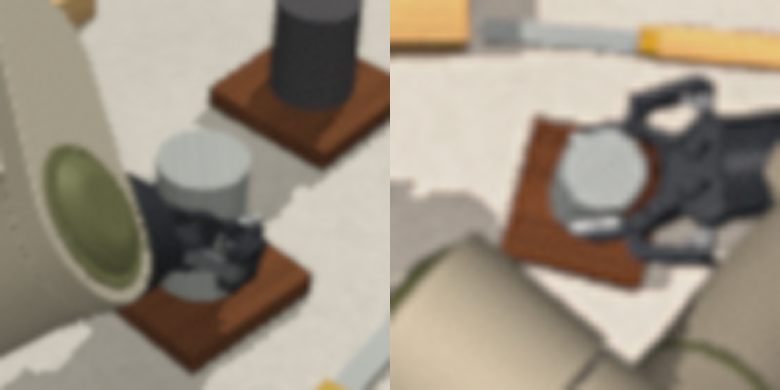

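The disc centre at row 158 (predicted 154 for a seated cup) shows the cup is down on the block. Now I'll release and back out along the fingers.

Request:
apply_moves(
  turn=[
    [0,0,0],
    [0,0,0],
    [0,0,0],
    [0,0,0],
    [0,0,0],
    [0,0,0],
    [0,0,0],
    [0,0,0],
    [0,0,0],
    [0,0,0],
    [0,0,0],
    [0,0,0],
  ],
  linear=[
    [0,0,0],
    [0,0,0],
    [0,0,0],
    [0,0,0],
    [0,0,0],
    [-1,0,0],
    [-2,0,0],
    [-3,0,0],
    [-3,0,0],
    [-3,0,0],
    [-2,0,0],
    [0,0,0],
  ],
  hand=[90,40,0,0,0,0,0,0,0,0,0,0],
)

```text
t: 25.95
tool_pos: [0.6435, -0.2738, 0.1263]
tool_rot: [[0.0, -1.0, -0.002], [0.865, -0.001, 0.502], [-0.502, -0.002, 0.865]]
force: [0.3, -0.6, -0.7]
gripper_width: 0.0855
```

Run:
```python
from sim import *
st=env.read_state();print(st['tool_pos'],st['force'],st['gripper_width'])
s=snap('scene','s10');t=snap('top','t10')
a=cv2.imread('pics/s10.png')[150:310,130:330];b=cv2.imread('pics/t10.png')[110:270,220:420]
cv2.imwrite('pics/c10.png',np.hstack([cv2.resize(a,(400,320),interpolation=2),cv2.resize(b,(400,320),interpolation=2)]))
```

```text
[ 0.64349311 -0.27378796  0.12630187] [ 0.28805361 -0.61014192 -0.74239716] 0.08547074100196354
```

View pics/c10.png

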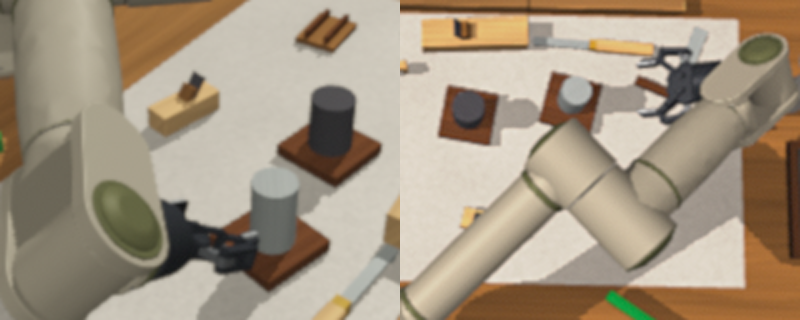

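The cup stands upright on the peg, with the tin and planes unchanged. The arm hides the mallet, so I'll raise clear and compare that region numerically with the first picture.

Request:
apply_moves(
  turn=[
    [0,0,0],
    [0,0,0],
    [0,0,0],
    [0,0,0],
    [0,0,0],
    [0,0,0],
    [0,0,0],
    [0,0,0],
    [0,0,0],
  ],
  linear=[
    [-0.8,0,1.3],
    [-1.5,0,2.6],
    [-1.8,0,3],
    [-1.8,0,3],
    [-1.8,0,3],
    [-1.8,0,3],
    [-1.5,0,2.6],
    [-0.8,0,1.3],
    [0,0,0],
  ],
  hand=[0,0,0,0,0,0,0,0,0],
)

```text
t: 26.95
tool_pos: [0.6236, -0.2775, 0.3284]
tool_rot: [[-0.0, -0.999, -0.047], [0.85, -0.025, 0.526], [-0.526, -0.039, 0.849]]
force: [-0.0, -0.3, 0.3]
gripper_width: 0.0856
```

Run:
```python
from sim import *
print(env.read_state()['tool_pos'])
for n,o,box in(('scene','s0',(225,305,140,190)),('top','t0',(185,245,320,370)),('wrist','w1',None)):
    s=snap(n,n+'11');i=s['pixels']
    hsv=cv2.cvtColor(i,cv2.COLOR_RGB2HSV);m=cv2.inRange(hsv,(12,90,140),(24,200,255))
    m=cv2.morphologyEx(m,cv2.MORPH_OPEN,np.ones((3,3)))
    k,_,st,ce=cv2.connectedComponentsWithStats(m)
    print(n,'pred head top',proj(s,np.array([.479,-.355,.09]),n=='wrist'),'centre',proj(s,np.array([.479,-.355,.045]),n=='wrist'))
    print([(st[j].tolist(),ce[j].round(0).tolist()) for j in range(1,k) if 60<st[j,4]<8000][:14])
    if box:
        a,b,c,d=box;old=cv2.imread('pics/'+o+'.png')[a:b,c:d].astype(int);new=i[a:b,c:d,::-1].astype(int)
        print('changed px frac',(np.abs(old-new).max(2)>40).mean())
```

```text
[ 0.62360241 -0.27751045  0.32842782]
scene pred head top (np.float64(161.7586192776286), np.float64(264.3926238041072)) centre (np.float64(163.40496382462152), np.float64(278.6108264884442))
[([9, 0, 28, 6, 93], [21.0, 2.0]), ([173, 0, 73, 15, 406], [204.0, 6.0]), ([456, 23, 56, 35, 1393], [488.0, 40.0]), ([136, 54, 109, 27, 1425], [176.0, 68.0]), ([73, 74, 18, 18, 189], [83.0, 81.0]), ([191, 87, 101, 85, 3966], [244.0, 129.0]), ([430, 102, 11, 21, 104], [435.0, 114.0]), ([318, 116, 53, 41, 1301], [347.0, 136.0]), ([387, 118, 22, 7, 84], [397.0, 121.0]), ([345, 190, 10, 18, 109], [349.0, 199.0]), ([205, 196, 31, 14, 202], [218.0, 202.0]), ([325, 214, 47, 52, 949], [347.0, 243.0]), ([79, 229, 48, 19, 451], [102.0, 238.0]), ([150, 257, 26, 21, 423], [162.0, 267.0])]
changed px frac 0.05275
top pred head top (np.float64(355.5128915794531), np.float64(198.53468114438502)) centre (np.float64(353.0094696754277), np.float64(200.1035242741524))
[([285, 91, 79, 24, 1769], [323.0, 102.0]), ([370, 93, 97, 40, 2843], [420.0, 109.0]), ([75, 113, 43, 51, 1314], [99.0, 140.0]), ([231, 117, 53, 17,
[... 354 characters left out ...]
7036), np.float64(-63.018128785221904)) centre (np.float64(427.8795128939088), np.float64(-84.21833135573112))
[([29, 0, 99, 68, 4001], [81.0, 31.0]), ([142, 44, 59, 83, 1985], [169.0, 82.0]), ([83, 66, 113, 120, 4383], [139.0, 117.0]), ([363, 67, 48, 44, 683], [392.0, 88.0]), ([216, 126, 14, 19, 133], [223.0, 135.0]), ([313, 144, 10, 12, 83], [318.0, 149.0]), ([228, 165, 78, 37, 1239], [274.0, 180.0]), ([194, 191, 49, 6, 203], [218.0, 194.0]), ([252, 195, 10, 14, 64], [258.0, 202.0]), ([233, 200, 18, 9, 94], [242.0, 204.0]), ([253, 232, 15, 48, 479], [262.0, 255.0]), ([307, 236, 10, 46, 382], [312.0, 257.0]), ([355, 238, 9, 15, 84], [360.0, 244.0]), ([179, 245, 58, 8, 237], [208.0, 248.0])]
```

The mallet head is upright where it started: top face at (162,267) against a predicted (162,264), and 95% of that region unchanged. Handing in.

```bash
python3 -c "
from workcell import env
print(env.close_job())"
```

```text
the job is handed in; nothing more can be done
None
```

The job is done and handed in at about 27 s, well inside the 69 s limit. Closing the job returned no verdict.

- **Peg:** I pressed it home with the mallet in one stroke plus a few small pushes. It stopped hard at about 27 N, and two cameras then put its top 89 mm above the bench (90 mm is home).
- **Mallet:** It is back on its striking face where it started. In the last scene picture, 95% of that area matched the first picture. The arm hid it from the top camera, so that view could not confirm it.
- **Cup:** It went mouth-down over the peg with no contact on the way down. It touched the block at about 8 N and I released it there. The last picture I viewed shows it upright, with the gripper clear.
- **Disagreement:** My grasp estimate put the rim about 3 mm above the block at contact. The scene picture had the cup a few millimetres lower than that estimate, which agrees with a seated rim.
- **Other things:** The tin and planes looked unmoved in the last pictures. I did not check each of the other bystanders separately.

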